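# Brace the jar in the cradle and unscrew its cap

## Robot

A 6-joint arm with a two-finger parallel gripper is mounted at the origin on a cart in front of the work surface, level with it; the furniture and walls round the work are solid. World frame = base frame: x ahead of the robot, y to its left, z up, the work surface at z = 0. Lengths are in mm, angles in rad, forces in N, time in s.
With the tool pointing down it reaches from about 425 to 950 mm from the base axis. Payload 3.5 kg.
Tool frame: the origin (TCP) lies between the finger pads; the fingertips stand 8 mm ahead of it and the grasp point (between the pads) lies 11 mm behind it; x points along the fingers, y is the direction in which the jaws open and shut, and the axes are right-handed (so a half turn about x gives the same grasp; the last joint's range is limited). The gripper opens to 85 mm and grips with 20 to 120 N. Pads are 22 mm wide; open, the fingers measure 114 mm over their backs; the gripper's body (76 mm by 85 mm) begins 54 mm behind the grasp point. The pads swing forward as they close: fully open they stand 13 mm farther back than shut.
Start: joints at [-0.15, 0.286, 1.577, -0, 1.279, -0.15], TCP at [674.986, 0.032, 216.325] pointing down, gripper open.
Joint ranges: [-2.77, 2.77], [-0.9, 2.22], [0.21, 2.48], [-1.53, 4.67], [0.24, 2.81], [-2.84, 2.84]. Speed limits (rad/s): [2.79, 2.79, 3.14, 3.14, 3.14, 3.14].

## Interface

Orientations are given as a unit quaternion [x, y, z, w].
In Python, from station import manip gives the robot as it stands. The module is installed in compiled form; this text tells all that it offers.
- The arm moves only by the shell command python3 -m pendant 'ROWS' [FORCE]. ROWS is JSON, a list of rows, each an object with "translation": the shift along the tool's x, y, z in m, a list of three; "delta_rot": the turn, a rotation vector about the tool's x, y, z in degrees, a list of three; "jaw": the closure in counts, from 0 (fully open) to 255 (shut). In form: [{"translation": [dx, dy, dz], "delta_rot": [rx, ry, rz], "jaw": jaw}, ...]. A call has 1 to 5 rows; each row shifts and turns the commanded pose from where the row before left it, along the tool's axes as they then stand; what a row does not reach is not made up. A row lasts 1/12 s, in which the tool goes at most 41.7 mm and 7.16 degrees, less where a joint would pass 70% of its speed; a pose out of reach is approached as far as the arm can. A call is refused whole if a number of a shift passes 0.0417 or a number of a turn 7.16, either way. A call with a gripper value outside its range is refused whole. The fingers move at their own pace and stop on an object; FORCE is the grip in N (left out, the last holds). Time passes only in rows, so rows that do not move let the fingers close. It gives the time, the measured TCP pose, the force and the opening at its end, in the units of the state.
- manip.read_state(): the state, without advancing time (a new reading comes with each control period).
- manip.get_image(name): name is "scene" or "top"; returns (picture, depth): 400x640x3 uint8, red, green, blue; 400x640 float32, mm along the optical axis (not along the pixel's ray), 0 where there is no reading.
- manip.camera_model(name): a dict with "camera_matrix" (3x3 intrinsics, pixels), "world_to_cam" (4x4, takes a point from world to camera coordinates). Camera axes: x right, y down, z forward; pixel columns grow to the right and rows downward; lengths in mm; the calibration is good to about 2 mm. A picture is of the moment at which its call begins. camera_model takes no time and is no camera call.
- manip.job_done(): hands the job in, once; it reports no verdict.
The state is a dict: "time_s": time; "joint_pos": joint angles; "qd": joint speeds; "effort": joint torques, N m; "position": TCP position; "tool_rot": TCP orientation; "ft_force": force on the tool from outside, world axes, zero at the start; "ft_torque": the same for the moment, N m; "gripper_width": finger opening in mm.
Only numpy, scipy, OpenCV 4.12 (cv2) and the standard library are available. Lean on these libraries where they do the work, as an engineer would, in place of code of your own. Each camera call takes 0.05 s, during which the arm holds its last target. There are 200 camera calls.

## Task

Stand the closed blue-and-white square jar right down in the pocket of the wooden cradle, still closed, so that it is braced; then unscrew its tight black cap anticlockwise until it comes free and lift it just clear of the jar. Finish while holding the cap in the gripper, level and over the jar's mouth, about one to four centimetres above it, with the jar still fully seated; leave the other things on the table alone.

Things in the scene. Friction and masses are not known exactly. Their poses are not given: they have to be found in the camera images.
- jar_centre (a point): Centre of the square body of the closed jar (opaque white with blue panels, 50x50 mm in plan, body 44 mm high; this point is 22 mm above its underside; axes along its flat sides, z up). A round neck 28 mm wide stands on it; with the cap on, the jar is 79 mm high and weighs about 0.25 kg. It may be carried by its cap. Outside the cradle the light jar just turns along with the cap
- cap_centre (a point): Centre (half-way up) of the jar's black ribbed screw cap: 48 mm outside diameter, 23 mm high. Closed, this point is 45.5 mm above jar_centre, with 12 mm of bare neck between cap and jar body. Tight (about 0.3 N m). Opens anticlockwise from above, without rising: the threads let go after about 50 degrees, a stop is met at about 85, so turn 65 to 70 and lift straight off
- cap_mark (a point): Red mark on top of the cap, 20 mm from its axis (on the cap's own +x side). Closed, it lies on the +x side of the jar, over the red mark on the jar's shoulder
- jar_mouth (a point): Top of the open jar's mouth, on its axis, 77.5 mm above the jar's underside. A rubber seal in it pushes up on the closed cap with about 10 N. Lifting, the cap passes the thread tabs after 10 mm and the whole mouth after 22 mm
- jar: The same jar; origin at the centre of its underside
- cradle: Wooden bracing cradle fixed to the table: foot plate 96x130x8 mm (long side along its y) with a walled square pocket in the middle; origin at the centre of its underside, axes along the pocket's sides. Walls 81x81 mm outside; a metal lead-in lip slopes inwards at the top, about 40 mm over the table. Pocket 53x53 mm: the jar fits in any of four quarter-turns with 1.5 mm play a side
- pocket (a point): Centre of the floor of the cradle's pocket, 8 mm above the table; the underside of the seated jar lies here
- jar_square: Bystander, leave alone: square clear-glass jar with black lid, 79x79x114 mm; origin at the centre of its underside
- sanding_block: Bystander, leave alone: cork sanding block, 40x70x24 mm; origin at the centre of its underside
- dipper_1: Bystander, leave alone: small round open tin, 50 mm wide, 21 mm high; origin at the centre of its underside
- flat_brush: Bystander, leave alone: wooden flat brush lying down, 209 mm long; origin at the centre of its underside
- charcoal_2: Bystander, leave alone: black charcoal stick, 67 mm long, 9 mm thick; origin at the centre of its underside
- putty_rubber: Bystander, leave alone: grey putty rubber (eraser), 26x42x12 mm; origin at the centre of its underside
Things that resemble listed ones, but are neither listed nor needed, are in the scene too. What is shaped like the part that bears cap_centre but green is not meant.

How it is judged:
By the outcome, as a careful person would: the job done as asked, in the order asked, and still so for the second after the job is handed in, while the arm keeps its last pose, push and grip.
It also fails if it takes over 48 s, if anything falls off the work surface, if the arm or the gripper's body presses on something with over 40 N, if the wrist force passes 120 N, or if a joint passes its speed limit or range.

## Working session

There is one attempt and no reset: what is moved stays moved. The work goes in short steps, Python scripts to look and compute and a shell command to move; the robot and the scene stay as the last step left them, time stands still between calls to the robot, and variables do not carry over. Pictures are saved under pics/ and viewed, about 8 in all and at most 12, crops included, and the job is handed in when it is done.

```bash
mkdir -p pics
cat > h.py <<'E'
import numpy as np,cv2
from station import manip
def cam(n):
    m=manip.camera_model(n);return np.array(m["camera_matrix"]),np.array(m["world_to_cam"])
def ray(n,u,v,z):
    K,T=cam(n);R,t=T[:3,:3],T[:3,3];c=-R.T@t
    d=R.T@np.linalg.solve(K,[u,v,1]);return c+d*(z-c[2])/d[2]
def proj(n,p):
    K,T=cam(n);q=K@(T[:3,:3]@np.array(p)+T[:3,3]);return q[:2]/q[2]
def cloud(n,dep):
    K,T=cam(n);v,u=np.mgrid[:400,:640];P=np.stack([u,v,np.ones_like(u)],-1)@np.linalg.inv(K).T*dep[...,None]
    return (P-T[:3,3])@T[:3,:3]
E
python3 - <<'E'
from h import *
for n in("scene","top"):
    im,d=manip.get_image(n);np.savez(f"pics/{n}0.npz",im=im,d=d)
    cv2.imwrite(f"pics/{n}0.png",im[...,::-1])
    K,T=cam(n);print(n,K.round(1).tolist(),(-T[:3,:3].T@T[:3,3]).round(0))
s=manip.read_state();print(s)
a=cv2.imread("pics/scene0.png");b=cv2.imread("pics/top0.png")
E
```

```text
scene [[386.8, 0.0, 316.1], [0.0, 386.8, 200.9], [0.0, 0.0, 1.0]] [ 89. 611. 645.]
top [[443.0, 0.0, 310.3], [0.0, 443.0, 197.7], [0.0, 0.0, 1.0]] [ 299.  -32. 1413.]
{'time_s': 0.1, 'joint_pos': array([-1.50022041e-01,  2.87111883e-01,  1.57804696e+00,  2.67623780e-05,
        1.27858387e+00, -1.49984275e-01]), 'qd': array([ 0.00030288, -0.00083261,  0.00084774, -0.00058788, -0.00135844,
       -0.00045422]), 'effort': array([ 1.14915063e-03, -4.07295120e+01, -2.93698221e+01, -1.06323112e-04,
        3.42678482e-03, -4.41654265e-06]), 'position': array([6.74372681e+02, 1.16389865e-01, 2.15053458e+02]), 'tool_rot': array([ 0.49956723,  0.50060552, -0.50045495,  0.49937115]), 'ft_force': array([ 0.40354687, -0.34356824, -0.19494878]), 'ft_torque': array([ 0.03178106, -0.01711002, -0.00807407]), 'gripper_width': 85.49122913719742}
```

View pics/top0.png

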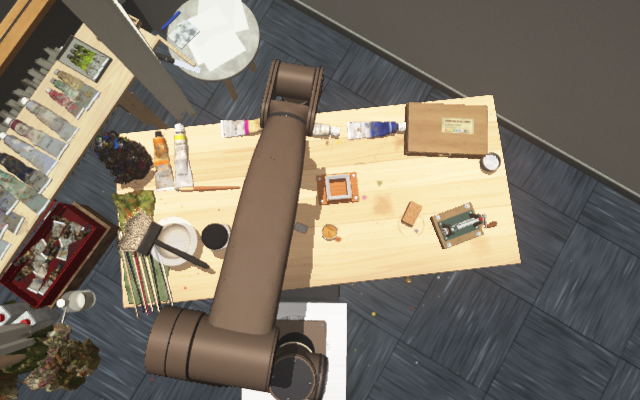

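View pics/scene0.png

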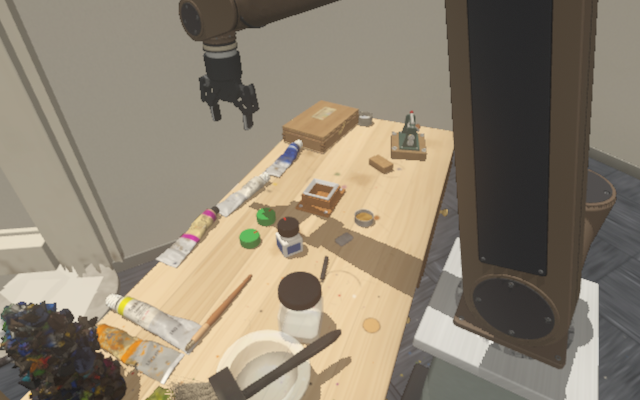

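The top view shows the cradle at (339,188), and the arm hides the jar. The scene view shows the blue-and-white jar with a black cap at (289,237), the cradle at (321,195), green caps at (266,216) and (250,239), and a large glass jar with a black lid at (300,305). Only (289,237) fits the description, so I'll crop in to confirm it.

Run:
```python
from h import *
z=np.load("pics/scene0.npz");im,d=z["im"],z["d"];P=cloud("scene",d)
c=im[165:275,235:375,::-1];cv2.imwrite("pics/crop1.png",cv2.resize(c,None,fx=5.5,fy=5.5,interpolation=cv2.INTER_CUBIC))
w=np.zeros((400,640),bool);w[205:262,270:312]=1
# cap top
m=w&(abs(P[...,2]-79)<3)&(im.max(-1)<110)
print("cap top",m.sum(),np.median(P[m],0).round(1),P[m].min(0).round(1),P[m].max(0).round(1))
pts=P[m][:,:2].astype(np.float32);print("circ",cv2.minEnclosingCircle(pts))
i=im.astype(int)
r=w&(i[...,0]>100)&(i[...,0]>1.7*i[...,1])&(i[...,0]>1.7*i[...,2]);v,u=np.where(r);print("red",list(zip(u,v)),P[r].round(0).tolist())
b=w&(P[...,2]>4)&(P[...,2]<42)
print("body rect",cv2.minAreaRect(P[b][:,:2].astype(np.float32)),P[b].min(0).round(1),P[b].max(0).round(1))
z=np.load("pics/top0.npz");im,d=z["im"],z["d"];P=cloud("top",d)
w=np.zeros((400,640),bool);w[165:212,312:368]=1
for lo,hi in((4,13),(20,60),(33,50)):
    m=w&(P[...,2]>lo)&(P[...,2]<hi);q=P[m]
    print(lo,m.sum(),cv2.minAreaRect(q[:,:2].astype(np.float32)),np.median(q[:,2]))
t=w&(P[...,2]<4)&(P[...,2]>-8);print("table z",np.median(P[t][:,2]))
c=im[165:212,312:368,::-1];cv2.imwrite("pics/crop2.png",cv2.resize(c,None,fx=10,fy=10,interpolation=cv2.INTER_CUBIC))
```

```text
cap top 222 [477.3  79.2  79. ] [456.2  54.3  76.2] [502.   99.9  81.5]
circ ((479.2957458496094, 76.8174057006836), 23.83464813232422)
red [(np.int64(283), np.int64(218)), (np.int64(284), np.int64(218)), (np.int64(285), np.int64(218)), (np.int64(284), np.int64(219)), (np.int64(285), np.int64(219)), (np.int64(285), np.int64(220))] [[500.0, 66.0, 78.0], [497.0, 66.0, 80.0], [494.0, 66.0, 81.0], [494.0, 70.0, 81.0], [492.0, 69.0, 81.0], [491.0, 70.0, 79.0]]
body rect ((513.8116455078125, 22.40850830078125), (105.33465576171875, 190.24954223632812), 30.747955322265625) [447.9 -83.7   4. ] [589.3 107.8  42. ]
4 760 ((510.8885498046875, -133.746826171875), (149.92453002929688, 178.18899536132812), 1.0072143077850342) 7.244380936461191
20 404 ((510.9604187011719, -126.23471069335938), (81.65425109863281, 80.86715698242188), 6.922135829925537) 36.57016129910242
33 309 ((510.6498718261719, -126.12103271484375), (80.11746978759766, 80.57416534423828), 6.916358947753906) 37.833836809236274
table z -0.49777394103387784
```

View pics/crop1.png

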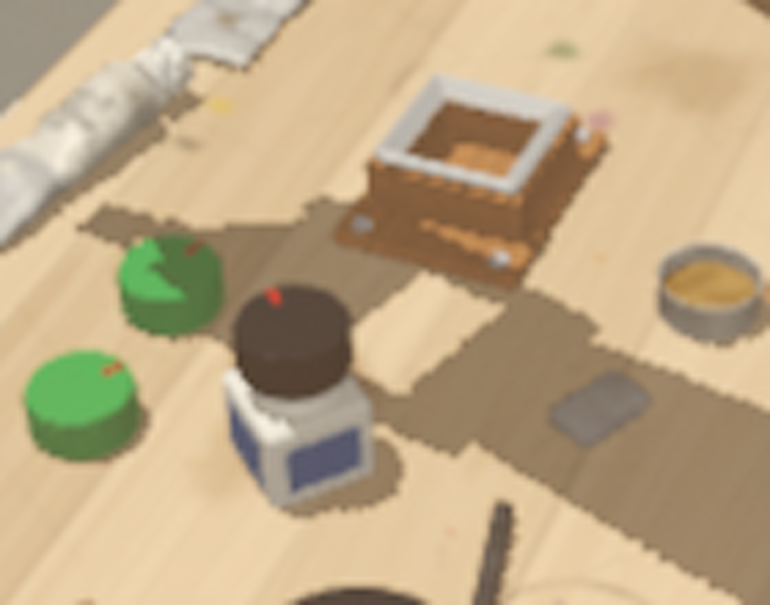

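View pics/crop2.png

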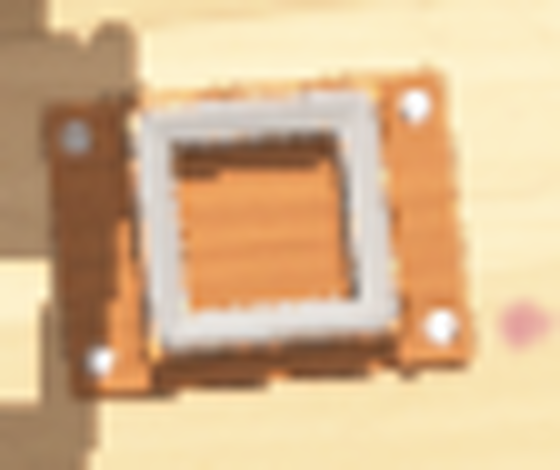

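The crop confirms the target: white and blue body, black cap with the red mark at scene (284,218). The green caps are decoys. The cradle is at about (510.8,-126.2), yaw 6.9° (80×81 outline matches). Next is the jar body yaw.

Run:
```python
from h import *
z=np.load("pics/scene0.npz");im,d=z["im"],z["d"];P=cloud("scene",d)
r=np.hypot(P[...,0]-479,P[...,1]-77)
for lo,hi in((6,46),(6,38),(40,48)):
    b=(r<39)&(P[...,2]>lo)&(P[...,2]<hi)
    print(lo,hi,b.sum(),cv2.minAreaRect(P[b][:,:2].astype(np.float32)))
m=(P[...,2]>106)&(P[...,2]<122)&(P[...,0]>200)&(P[...,0]<450)&(im.max(-1)<110)
print("glass lid",m.sum(),np.median(P[m],0).round(0))
for n,p in(("cap rim",[479,77,79]),):print(proj("scene",p))
m=(r<30)&(P[...,2]>76)&(P[...,2]<82);v,u=np.where(m);print("cap px centroid",u.mean(),v.mean(),ray("scene",u.mean(),v.mean(),79))
# cradle from scene
q=np.hypot(P[...,0]-511,P[...,1]+126)<60
m=q&(P[...,2]>34)&(P[...,2]<48);print("cradle scene",m.sum(),cv2.minAreaRect(P[m][:,:2].astype(np.float32)))
```

```text
6 46 425 ((478.6317443847656, 76.69813537597656), (49.928184509277344, 50.07345199584961), 57.67774963378906)
6 38 265 ((474.23321533203125, 91.35658264160156), (64.61367797851562, 32.849769592285156), 17.12355613708496)
40 48 155 ((478.8124084472656, 76.02694702148438), (49.44216537475586, 47.524044036865234), 55.73258972167969)
glass lid 1165 [341. 246. 113.]
[287.83684124 223.44220193]
cap px centroid 288.0625 223.32421875 [478.78128318  76.41432257  79.        ]
cradle scene 298 ((507.7762145996094, -124.8481216430664), (79.317138671875, 80.44790649414062), 6.566464900970459)
```

```bash
python3 -m pendant '[{"translation":[0.01,-0.0245,-0.0096],"delta_rot":[0,0,0],"jaw":0},{"translation":[0.01,-0.0245,-0.0096],"delta_rot":[0,0,0],"jaw":0},{"translation":[0.01,-0.0245,-0.0096],"delta_rot":[0,0,0],"jaw":0},{"translation":[0.01,-0.0245,-0.0096],"delta_rot":[0,0,0],"jaw":0}]' && python3 -m pendant '[{"translation":[0.01,-0.0245,-0.0096],"delta_rot":[0,0,0],"jaw":0},{"translation":[0.01,-0.0245,-0.0096],"delta_rot":[0,0,0],"jaw":0},{"translation":[0.01,-0.0245,-0.0096],"delta_rot":[0,0,0],"jaw":0},{"translation":[0.01,-0.0245,-0.0096],"delta_rot":[0,0,0],"jaw":0},{"translation":[0,0,0],"delta_rot":[6.4,0,0],"jaw":0}]' && python3 -m pendant '[{"translation":[0,0,0],"delta_rot":[6.4,0,0],"jaw":0},{"translation":[0,0,0],"delta_rot":[6.4,0,0],"jaw":0},{"translation":[0,0,0],"delta_rot":[6.4,0,0],"jaw":0},{"translation":[0,0,0],"delta_rot":[6.4,0,0],"jaw":0},{"translation":[0,0,0],"delta_rot":[0,0,0],"jaw":0}]'
cat >> h.py <<'E'
from scipy.spatial.transform import Rotation as Ro
def st():
    s=manip.read_state();M=Ro.from_quat(s["tool_rot"]).as_matrix()
    print("t",round(s["time_s"],2),"pos",s["position"].round(1),"psi",np.degrees(np.arctan2(M[1,1],M[0,1])).round(1),"xaxis",M[:,0].round(3),"F",s["ft_force"].round(1),"T",s["ft_torque"].round(2),"w",round(s["gripper_width"],1),"q",s["joint_pos"].round(2));return s,M
def togo(p,q=None):
    s,M=st();d=M.T@(np.array(p)-s["position"]);print("tool shift mm",d.round(1))
E
python3 -c "
from h import *
togo([478.8,76.7,58])"
```

```text
time_s: 0.43
position: [575.5, 38.8, 175.1]
tool_rot: [-0.5, -0.5, 0.5, -0.5]
ft_force: [-0.5, 1.0, 0.2]
gripper_width: 85.1
time_s: 0.85
position: [472.2, 78.5, 132.0]
tool_rot: [-0.525, -0.474, 0.53, -0.469]
ft_force: [0.1, -0.9, -0.3]
gripper_width: 85.5
time_s: 1.27
position: [478.6, 76.9, 135.9]
tool_rot: [-0.619, -0.342, 0.619, -0.342]
ft_force: [-0.4, -0.4, 0.1]
gripper_width: 85.3
t 1.27 pos [478.6  76.9 135.9] psi -32.1 xaxis [-0.001  0.    -1.   ] F [-0.4 -0.4  0.1] T [-0.05 -0.02  0.02] w 85.3 q [-0.05 -0.05  2.1   0.    1.09  0.51]
tool shift mm [77.9  0.4  0. ]
```

```bash
python3 -m pendant '[{"translation":[0.026,0,0],"delta_rot":[0,0,0],"jaw":0},{"translation":[0.026,0,0],"delta_rot":[0,0,0],"jaw":0},{"translation":[0.026,0,0],"delta_rot":[0,0,0],"jaw":0},{"translation":[0,0,0],"delta_rot":[0,0,0],"jaw":0},{"translation":[0,0,0],"delta_rot":[0,0,0],"jaw":120}]' 60 && python3 -m pendant '[{"translation":[0,0,0],"delta_rot":[0,0,0],"jaw":200},{"translation":[0,0,0],"delta_rot":[0,0,0],"jaw":200},{"translation":[0,0,0],"delta_rot":[0,0,0],"jaw":200},{"translation":[0,0,0],"delta_rot":[0,0,0],"jaw":200},{"translation":[0,0,0],"delta_rot":[0,0,0],"jaw":200}]' 60; python3 -c "
from h import *
st()"
```

```text
time_s: 1.68
position: [477.4, 76.9, 57.0]
tool_rot: [-0.617, -0.344, 0.619, -0.343]
ft_force: [0.2, -0.4, 0.4]
gripper_width: 75.6
time_s: 2.1
position: [485.6, 76.1, 65.0]
tool_rot: [0.622, 0.34, -0.614, 0.346]
ft_force: [1.8, -2.2, 13.3]
gripper_width: 19.0
t 2.1 pos [485.6  76.1  65. ] psi -32.0 xaxis [ 0.014 -0.002 -1.   ] F [ 1.8 -2.2 13.3] T [-0.21  0.13 -0.01] w 19.0 q [-0.05  0.06  2.14 -0.    0.93  0.51]
```

Run:
```python
from h import *
im,d=manip.get_image("scene");np.savez("pics/s1.npz",im=im,d=d)
cv2.imwrite("pics/s1.png",cv2.resize(im[150:280,230:380,::-1],None,fx=4.5,fy=4.5,interpolation=cv2.INTER_CUBIC))
st()
```

```text
t 2.15 pos [485.4  76.1  64.9] psi -32.0 xaxis [ 0.014 -0.002 -1.   ] F [ 0.3 -1.9 15.4] T [-0.22  0.13  0.01] w 19.3 q [-0.05  0.06  2.14 -0.    0.93  0.51]
```

View pics/s1.png

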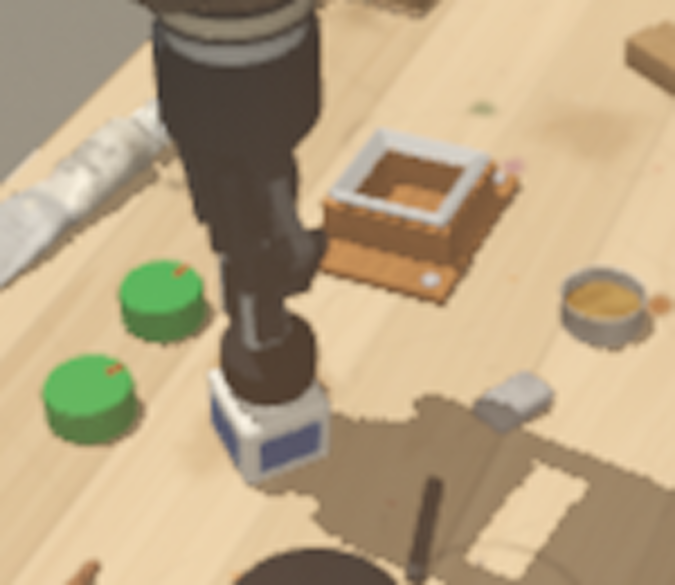

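Run:
```python
from h import *
z=np.load("pics/s1.npz");im,d=z["im"],z["d"];P=cloud("scene",d)
for v in range(196,246,2):
    print(v,[tuple(P[v,u].round(0).astype(int).tolist()) for u in (280,284,288,292,296)],im[v,288])
r=np.hypot(P[...,0]-479,P[...,1]-77)
b=(r<42)&(P[...,2]>6)&(P[...,2]<46);print(b.sum(),cv2.minAreaRect(P[b][:,:2].astype(np.float32)))
```

```text
196 [(475, 102, 173), (471, 95, 170), (455, 102, 181), (446, 102, 184), (441, 95, 181)] [78 65 54]
198 [(479, 98, 164), (471, 95, 165), (458, 98, 172), (445, 103, 180), (438, 100, 180)] [78 64 52]
200 [(480, 97, 158), (473, 93, 158), (463, 92, 160), (445, 103, 175), (435, 103, 179)] [77 63 52]
202 [(481, 97, 152), (474, 92, 151), (469, 85, 149), (441, 110, 176), (432, 109, 179)] [80 66 55]
204 [(496, 77, 127), (471, 97, 151), (466, 90, 148), (437, 116, 177), (430, 112, 176)] [89 77 67]
206 [(499, 74, 119), (472, 95, 144), (488, 60, 113), (434, 120, 175), (431, 112, 171)] [80 66 55]
208 [(497, 78, 117), (472, 97, 140), (454, 107, 154), (436, 118, 169), (434, 107, 162)] [80 66 54]
210 [(498, 76, 110), (472, 96, 134), (453, 108, 150), (439, 115, 160), (436, 104, 153)] [80 66 54]
212 [(497, 79, 106), (474, 94, 126), (455, 106, 142), (442, 110, 150), (445, 92, 136)] [80 66 53]
214 [(499, 77, 98), (475, 94, 120), (456, 106, 136), (451, 99, 133), (446, 90, 129)] [81 66 54]
216 [(497, 79, 95), (477, 92, 112), (455, 107, 132), (452, 98, 127), (531, -33, 0)] [81 66 54]
218 [(498, 79, 88), (478
[... 674 characters left out ...]
7, 94, 77), (450, 89, 75)] [83 65 51]
234 [(487, 99, 61), (473, 103, 71), (463, 102, 74), (457, 95, 71), (453, 85, 65)] [86 68 55]
236 [(492, 93, 48), (472, 104, 66), (464, 100, 66), (456, 97, 67), (453, 85, 59)] [84 65 51]
238 [(490, 96, 45), (474, 102, 57), (466, 99, 58), (459, 93, 57), (458, 78, 45)] [84 66 51]
240 [(490, 97, 40), (479, 96, 44), (470, 93, 46), (461, 90, 47), (456, 81, 42)] [150 139 125]
242 [(489, 98, 35), (475, 103, 45), (468, 97, 44), (461, 91, 42), (454, 85, 40)] [175 165 151]
244 [(489, 99, 29), (472, 107, 44), (465, 101, 42), (459, 95, 40), (455, 85, 34)] [177 168 153]
374 ((470.880859375, 89.2027587890625), (63.7377815246582, 37.532257080078125), 26.219430923461914)
```

The depth shows the fingertips resting on top of the cap at z≈79, while the reported TCP implies 57. I'll check the tool's apparent height against the first picture as well, then back off.

Run:
```python
from h import *
z=np.load("pics/scene0.npz");im,d=z["im"],z["d"];P=cloud("scene",d)
m=(abs(P[...,0]-675)<90)&(abs(P[...,1])<60)&(P[...,2]>120)&(P[...,2]<330)
v,u=np.where(m);print(m.sum(),P[m].min(0).round(0),P[m].max(0).round(0))
q=P[m];
for lo in range(190,290,10):
    k=(q[:,2]>=lo)&(q[:,2]<lo+10)
    if k.any(): print(lo,k.sum(),q[k].min(0).round(0),q[k].max(0).round(0))
print("tips expected px",proj("scene",[675-47,0,221]),proj("scene",[675+47,0,221]))
```

```text
1177 [598. -17. 242.] [748.  19. 330.]
240 41 [619. -13. 242.] [722.  11. 250.]
250 72 [615. -14. 250.] [728.  11. 260.]
260 80 [616. -12. 260.] [729.  12. 270.]
270 82 [616. -12. 270.] [731.  11. 280.]
280 74 [602. -12. 280.] [743.  13. 290.]
tips expected px [248.77715178 137.07886261] [217.71676308 128.11166722]
```

```bash
python3 -m pendant '[{"translation":[-0.03,0,0],"delta_rot":[0,0,0],"jaw":0},{"translation":[-0.03,0,0],"delta_rot":[0,0,0],"jaw":0},{"translation":[0,0,0],"delta_rot":[0,0,0],"jaw":0},{"translation":[0,0,0],"delta_rot":[0,0,0],"jaw":0},{"translation":[0,0,0],"delta_rot":[0,0,0],"jaw":0}]'
python3 - <<'E'
from h import *
st()
im,d=manip.get_image("scene");np.savez("pics/s2.npz",im=im,d=d);st()
P=cloud("scene",d)
cv2.imwrite("pics/s2.png",cv2.resize(im[120:270,220:380,::-1],None,fx=4,fy=4,interpolation=cv2.INTER_CUBIC))
m=(np.hypot(P[...,0]-479,P[...,1]-77)<75)&(P[...,2]>83)&(P[...,2]<300);q=P[m]
for lo in range(80,190,10):
    k=(q[:,2]>=lo)&(q[:,2]<lo+10)
    if k.any(): print(lo,k.sum(),q[k].min(0).round(0),q[k].max(0).round(0))
E
```

```text
time_s: 2.57
position: [479.1, 76.9, 119.0]
tool_rot: [0.619, 0.343, -0.618, 0.343]
ft_force: [-0.4, -0.1, 0.2]
gripper_width: 78.1
t 2.57 pos [479.1  76.9 119. ] psi -32.0 xaxis [ 0.001 -0.    -1.   ] F [-0.4 -0.1  0.2] T [-0.05  0.02  0.04] w 78.1 q [-0.05 -0.03  2.12  0.    1.05  0.51]
t 2.62 pos [478.4  76.9 117.9] psi -32.0 xaxis [-0.001  0.    -1.   ] F [ 0.7  0.4 -0.5] T [ 0.03 -0.02 -0.  ] w 84.3 q [-0.05 -0.03  2.12  0.    1.05  0.51]
140 29 [434.  47. 144.] [521. 106. 150.]
150 73 [430.  47. 150.] [521. 110. 160.]
160 76 [430.  47. 160.] [519. 110. 170.]
170 67 [430.  50. 170.] [522. 110. 180.]
180 39 [438.  50. 180.] [525. 113. 190.]
```

View pics/s2.png

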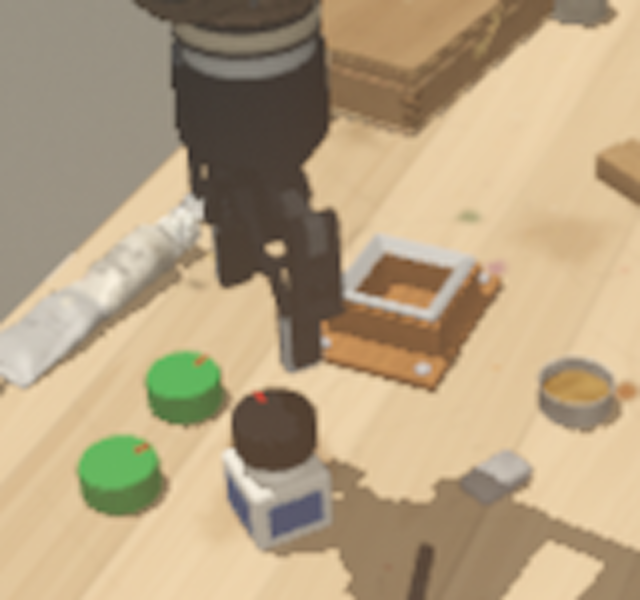

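The image shows the open fingertips about 25 mm above the reported TCP (143 against 118). At the start it was 27 mm, and the given dimensions predict 5 mm. So the tool really sits about 21 mm higher than reported, and I'll correct for that using camera heights. First I'll check the jar didn't move.

```bash
python3 - <<'E'
from h import *
z=np.load("pics/s2.npz");im,d=z["im"],z["d"];P=cloud("scene",d)
r=np.hypot(P[...,0]-479,P[...,1]-77)
m=(r<32)&(abs(P[...,2]-79)<3);print(cv2.minEnclosingCircle(P[m][:,:2].astype(np.float32)),m.sum())
b=(r<39)&(P[...,2]>6)&(P[...,2]<46);print(cv2.minAreaRect(P[b][:,:2].astype(np.float32)))
E
python3 -m pendant '[{"translation":[0.025,0,0],"delta_rot":[0,0,0],"jaw":0},{"translation":[0.025,0,0],"delta_rot":[0,0,0],"jaw":0},{"translation":[0.018,0,0],"delta_rot":[0,0,0],"jaw":0},{"translation":[0.017,0,0],"delta_rot":[0,0,0],"jaw":0},{"translation":[0,0,0],"delta_rot":[0,0,0],"jaw":0}]' && python3 -m pendant '[{"translation":[0,0,0],"delta_rot":[0,0,0],"jaw":160},{"translation":[0,0,0],"delta_rot":[0,0,0],"jaw":160},{"translation":[0,0,0],"delta_rot":[0,0,0],"jaw":160},{"translation":[0,0,0],"delta_rot":[0,0,0],"jaw":160},{"translation":[0,0,0],"delta_rot":[0,0,0],"jaw":160}]' 60; python3 -c "
from h import *
st()"
```

```text
((478.9167785644531, 73.88153076171875), 25.396263122558594) 248
((478.37884521484375, 76.44514465332031), (50.176605224609375, 49.495399475097656), 56.719444274902344)
time_s: 3.03
position: [474.4, 77.0, 28.4]
tool_rot: [-0.615, -0.345, 0.622, -0.341]
ft_force: [-0.3, 0.4, -1.1]
gripper_width: 85.6
time_s: 3.45
position: [480.5, 76.6, 34.9]
tool_rot: [0.619, 0.342, -0.617, 0.344]
ft_force: [1.1, -1.0, 2.3]
gripper_width: 45.8
t 3.45 pos [480.5  76.6  34.9] psi -32.0 xaxis [ 0.004 -0.001 -1.   ] F [ 1.1 -1.   2.3] T [-0.1  -0.05  0.06] w 45.8 q [-0.05  0.11  2.16 -0.    0.87  0.51]
```

```bash
python3 -m pendant '[{"translation":[-0.01,0,0],"delta_rot":[0,0,0],"jaw":160},{"translation":[-0.02,0,0],"delta_rot":[0,0,0],"jaw":160},{"translation":[-0.025,0,0],"delta_rot":[0,0,0],"jaw":160},{"translation":[-0.02,0,0],"delta_rot":[0,0,0],"jaw":160},{"translation":[0,0,0],"delta_rot":[0,0,0],"jaw":160}]' 80; python3 -c "
from h import *
togo([510,-125.8,110])"
```

```text
time_s: 3.87
position: [481.7, 76.9, 113.0]
tool_rot: [0.621, 0.341, -0.616, 0.344]
ft_force: [0.7, -0.6, -2.3]
gripper_width: 45.3
t 3.87 pos [481.7  76.9 113. ] psi -32.0 xaxis [ 0.008 -0.    -1.   ] F [ 0.7 -0.6 -2.3] T [ 0.03 -0.03 -0.01] w 45.3 q [-0.05 -0.02  2.12  0.    1.04  0.51]
tool shift mm [  3.2 131.4 156.9]
```

```bash
python3 -m pendant '[{"translation":[0,0.01,0.012],"delta_rot":[0,0,0],"jaw":160},{"translation":[0,0.0164,0.0196],"delta_rot":[0,0,0],"jaw":160},{"translation":[0,0.0164,0.0196],"delta_rot":[0,0,0],"jaw":160},{"translation":[0,0.0164,0.0196],"delta_rot":[0,0,0],"jaw":160},{"translation":[0,0.0164,0.0196],"delta_rot":[0,0,0],"jaw":160}]' && python3 -m pendant '[{"translation":[0,0.0164,0.0196],"delta_rot":[0,0,0],"jaw":160},{"translation":[0,0.0164,0.0196],"delta_rot":[0,0,0],"jaw":160},{"translation":[0,0.0164,0.0196],"delta_rot":[0,0,0],"jaw":160},{"translation":[0,0.0066,0.0077],"delta_rot":[0,0,0],"jaw":160},{"translation":[0,0,0],"delta_rot":[-5,0,0],"jaw":160}]' && python3 -m pendant '[{"translation":[0,0,0],"delta_rot":[-7,0,0],"jaw":160},{"translation":[0,0,0],"delta_rot":[-7,0,0],"jaw":160},{"translation":[0,0,0],"delta_rot":[-7,0,0],"jaw":160},{"translation":[0,0,0],"delta_rot":[-7,0,0],"jaw":160},{"translation":[0,0,0],"delta_rot":[-6,0,0],"jaw":160}]' && python3 -m pendant '[{"translation":[0,0,0],"delta_rot":[0,0,0],"jaw":160},{"translation":[0,0,0],"delta_rot":[0,0,0],"jaw":160},{"translation":[0,0,0],"delta_rot":[0,0,0],"jaw":160}]' >/dev/null
python3 - <<'E'
from h import *
s,M=st()
for n in("scene","top"):
    im,d=manip.get_image(n);np.savez(f"pics/{n}3.npz",im=im,d=d)
    P=cloud(n,d)
    r=np.hypot(P[...,0]-510,P[...,1]+126)
    m=(r<60)&(P[...,2]>32)&(P[...,2]<48);print(n,"lip",m.sum(),m.sum() and cv2.minAreaRect(P[m][:,:2].astype(np.float32)))
    if n=="scene":
        for lo,hi in((62,118),(62,112),(112,121)):
            b=(r<42)&(P[...,2]>lo)&(P[...,2]<hi);print("jar",b.sum(),cv2.minAreaRect(P[b][:,:2].astype(np.float32)),P[b].min(0).round(0),P[b].max(0).round(0))
        a=im[110:260,250:400,::-1]
    else: bb=im[130:240,280:400,::-1]
cv2.imwrite("pics/c3.png",np.hstack([cv2.resize(a,(500,500),interpolation=cv2.INTER_CUBIC),cv2.resize(bb,(290,266),interpolation=cv2.INTER_CUBIC)[:500] if 0 else cv2.copyMakeBorder(cv2.resize(bb,(290,266)),0,234,0,0,0)]))
E
```

```text
time_s: 4.28
position: [493.8, -40.4, 106.7]
tool_rot: [-0.618, -0.344, 0.619, -0.342]
ft_force: [0.4, 0.3, -2.9]
gripper_width: 45.8
time_s: 4.7
position: [506.7, -127.7, 107.1]
tool_rot: [-0.603, -0.369, 0.604, -0.368]
ft_force: [-0.4, 0.3, -3.1]
gripper_width: 45.6
time_s: 5.12
position: [506.1, -124.8, 106.8]
tool_rot: [0.467, 0.532, -0.467, 0.53]
ft_force: [0.0, 0.5, -2.3]
gripper_width: 45.7
t 5.37 pos [ 506.7 -125.3  107.6] psi 6.9 xaxis [-0.001  0.001 -1.   ] F [ 0.1  0.4 -2.1] T [0.   0.02 0.03] w 45.6 q [-0.44  0.07  2.04  0.    1.04 -0.56]
scene lip 315 ((508.2599182128906, -126.48320007324219), (80.22602081298828, 82.34512329101562), 7.120842456817627)
jar 370 ((504.6531982421875, -122.37081909179688), (50.68408203125, 45.761932373046875), 7.331737041473389) [ 478. -148.   74.] [529. -98. 118.]
jar 272 ((494.7134704589844, -113.15809631347656), (63.201438903808594, 32.3489990234375), 45.23977279663086) [ 478. -147.   74.] [528. -98. 112.]
jar 129 ((504.39117431640625, -121.30178833007812), (54.07075119018555, 42.355262756347656), 14.031221389770508) [ 478. -148.  112.] [531. -98. 121.]
top lip 2 ((546.7401123046875, -95.8173828125), (3.056049108505249, 0.0), -99.43389892578125)
```

View pics/c3.png

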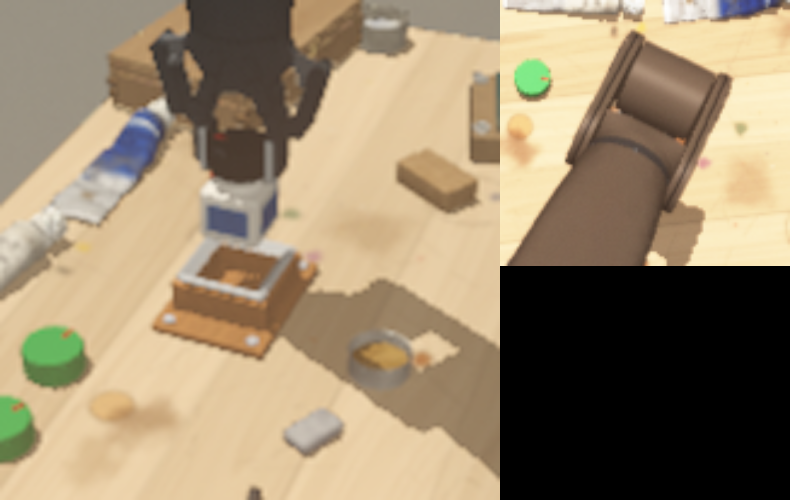

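The jar hangs upright over the cradle at yaw ≈7°, underside at about z 74. I'll compare matching side faces of jar and cradle in the same view, so the camera bias cancels.

Run:
```python
from h import *
z=np.load("pics/scene3.npz");d=z["d"];P=cloud("scene",d)
c,s=np.cos(np.radians(6.9)),np.sin(np.radians(6.9))
o=np.array([508,-126]);X=P[...,:2]-o;x=X[...,0]*c+X[...,1]*s;y=-X[...,0]*s+X[...,1]*c;Z=P[...,2]
for nm,z0,z1,h,xr in(("jar",80,112,25,42),("cradle",14,33,40.5,48)):
    b=(Z>z0)&(Z<z1)&(abs(x)<xr)&(abs(y)<xr)
    # faces: y max and x min
    fy=b&(abs(x+3)<h-8)&(y>h-9)&(y<h+9);fx=b&(abs(y)<h-8)&(x<-h+9)&(x>-h-9)
    for n2,f,a,sg,t in(("x",fx,x,1,y),("y",fy,y,-1,x)):
        if f.sum()>5:
            A=np.polyfit(t[f],a[f],1);print(nm,n2,f.sum(),"centre",(np.median(a[f])+sg*h).round(2),"std",a[f].std().round(2),"yaw dev",np.degrees(np.arctan(A[0])).round(1))
# lip top only, strict
q=(Z>36.5)&(Z<43)&(abs(x)<46)&(abs(y)<46);print("lip x",np.percentile(x[q],[1,99]).round(1),"y",np.percentile(y[q],[1,99]).round(1),q.sum())
```

```text
jar x 47 centre -1.94 std 0.62 yaw dev 0.8
jar y 129 centre -0.5 std 1.29 yaw dev -0.3
cradle x 48 centre 1.36 std 0.86 yaw dev 0.9
cradle y 133 centre -1.88 std 1.31 yaw dev -0.1
lip x [-37.4  39.3] y [-37.6  37.5] 163
```

```bash
python3 -m pendant '[{"translation":[0.01,0.003,0.0008],"delta_rot":[0,0,0],"jaw":160},{"translation":[0.014,0,0],"delta_rot":[0,0,0],"jaw":160},{"translation":[0.006,0,0],"delta_rot":[0,0,0],"jaw":160},{"translation":[0.005,0,0],"delta_rot":[0,0,0],"jaw":160},{"translation":[0.005,0,0],"delta_rot":[0,0,0],"jaw":160}]' && python3 -m pendant '[{"translation":[0.005,0,0],"delta_rot":[0,0,0],"jaw":160},{"translation":[0.004,0,0],"delta_rot":[0,0,0],"jaw":160},{"translation":[0,0,0],"delta_rot":[0,0,0],"jaw":160}]';python3 -c "
from h import *
st()"
```

```text
time_s: 5.88
position: [510.2, -126.2, 67.5]
tool_rot: [0.469, 0.53, -0.469, 0.529]
ft_force: [0.5, -0.6, -2.7]
gripper_width: 45.8
time_s: 6.13
position: [509.9, -126.1, 58.5]
tool_rot: [0.468, 0.53, -0.469, 0.529]
ft_force: [0.2, 0.4, -2.9]
gripper_width: 45.4
t 6.13 pos [ 509.9 -126.1   58.5] psi 7.0 xaxis [-0.001  0.001 -1.   ] F [ 0.2  0.4 -2.9] T [-0.    0.01  0.05] w 45.4 q [-0.44  0.15  2.05  0.    0.94 -0.56]
```

```bash
python3 -m pendant '[{"translation":[0.004,0,0],"delta_rot":[0,0,0],"jaw":160},{"translation":[0.004,0,0],"delta_rot":[0,0,0],"jaw":160},{"translation":[0.004,0,0],"delta_rot":[0,0,0],"jaw":160},{"translation":[0,0,0],"delta_rot":[0,0,0],"jaw":160}]' && python3 -m pendant '[{"translation":[0.003,0,0],"delta_rot":[0,0,0],"jaw":160},{"translation":[0.003,0,0],"delta_rot":[0,0,0],"jaw":160},{"translation":[0,0,0],"delta_rot":[0,0,0],"jaw":160}]';python3 -c "
from h import *
st()"
```

```text
time_s: 6.47
position: [509.7, -126.0, 46.4]
tool_rot: [0.468, 0.53, -0.469, 0.529]
ft_force: [0.4, 0.0, -2.8]
gripper_width: 45.6
time_s: 6.72
position: [511.4, -126.6, 42.7]
tool_rot: [0.469, 0.529, -0.468, 0.53]
ft_force: [-0.6, 1.2, 2.8]
gripper_width: 45.3
t 6.72 pos [ 511.4 -126.6   42.7] psi 7.0 xaxis [ 0.001 -0.    -1.   ] F [-0.6  1.2  2.8] T [0.17 0.25 0.03] w 45.3 q [-0.44  0.18  2.06  0.    0.9  -0.56]
```

```bash
cat >> h.py <<'E'
def chk(tag):
    im,d=manip.get_image("scene");np.savez(f"pics/{tag}.npz",im=im,d=d);P=cloud("scene",d)
    c,s=np.cos(np.radians(6.9)),np.sin(np.radians(6.9))
    X=P[...,:2]-np.array([508,-126]);x=X[...,0]*c+X[...,1]*s;y=-X[...,0]*s+X[...,1]*c;Z=P[...,2]
    i=im.astype(int)
    w=(abs(x)<30)&(abs(y)<30)&(Z>44)&(Z<62)&(i.min(-1)>110)
    print("white shoulder z pct",np.percentile(Z[w],[10,50,90]).round(1) if w.any() else None,w.sum())
    k=(abs(x)<30)&(abs(y)<30)&(Z>55)&(Z<130)&(i.max(-1)<110)
    print("dark z",np.percentile(Z[k],[1,5]).round(1) if k.any() else None)
    cv2.imwrite(f"pics/{tag}.png",cv2.resize(im[130:230,270:390,::-1],None,fx=6,fy=6,interpolation=cv2.INTER_CUBIC))
E
python3 -c "
from h import *
chk('s4');st()"
```

```text
white shoulder z pct [46.1 50.8 54.6] 137
dark z [64.2 68.4]
t 6.77 pos [ 511.4 -126.6   42.7] psi 7.0 xaxis [ 0.002 -0.    -1.   ] F [-0.7  1.2  3.2] T [ 0.2   0.23 -0.02] w 45.9 q [-0.44  0.18  2.06  0.    0.9  -0.56]
```

View pics/s4.png

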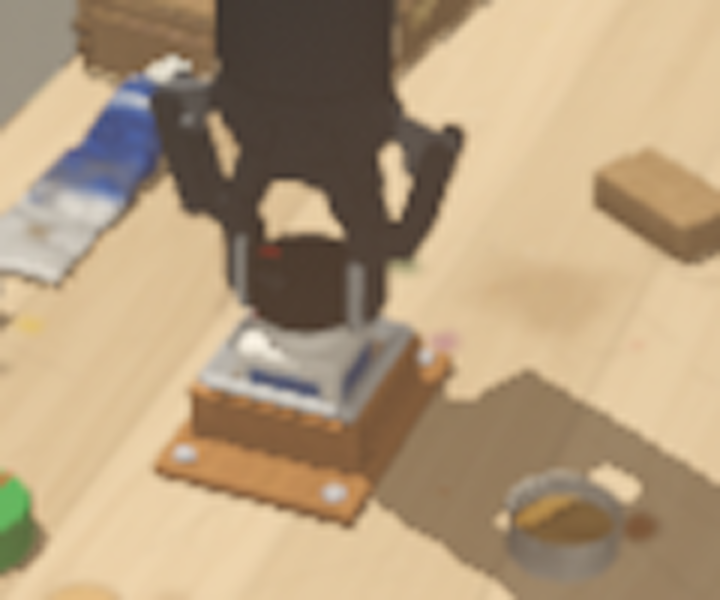

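The jar is square in the pocket, with the shoulder at z≈52 and the cap bottom at z≈64, as expected when seated. I'll press lightly to confirm, then unscrew.

```bash
python3 -m pendant '[{"translation":[0.002,0,0],"delta_rot":[0,0,0],"jaw":170},{"translation":[0.001,0,0],"delta_rot":[0,0,0],"jaw":170},{"translation":[0,0,0],"delta_rot":[0,0,0],"jaw":170},{"translation":[0,0,0],"delta_rot":[0,0,0],"jaw":170}]' 100; python3 -c "
from h import *
st()";python3 -m pendant '[{"translation":[0,0,0],"delta_rot":[-5,0,0],"jaw":170},{"translation":[0,0,0],"delta_rot":[-5,0,0],"jaw":170},{"translation":[0,0,0],"delta_rot":[-5,0,0],"jaw":170},{"translation":[0,0,0],"delta_rot":[-5,0,0],"jaw":170}]'; python3 -c "
from h import *
st()"
```

```text
time_s: 7.1
position: [511.6, -126.6, 41.1]
tool_rot: [0.469, 0.529, -0.468, 0.53]
ft_force: [-4.5, 3.3, 12.5]
gripper_width: 45.4
t 7.1 pos [ 511.6 -126.6   41.1] psi 7.0 xaxis [ 0.001 -0.    -1.   ] F [-4.5  3.3 12.5] T [0.47 0.76 0.  ] w 45.4 q [-0.44  0.18  2.06  0.    0.9  -0.56]
time_s: 7.43
position: [512.8, -126.6, 41.6]
tool_rot: [0.369, 0.602, -0.368, 0.605]
ft_force: [-2.4, 3.7, 11.8]
gripper_width: 45.2
t 7.43 pos [ 512.8 -126.6   41.6] psi 27.2 xaxis [ 0.005 -0.001 -1.   ] F [-2.4  3.7 11.8] T [ 0.6   0.4  -0.13] w 45.2 q [-0.44  0.18  2.06  0.    0.9  -0.91]
```

```bash
python3 -m pendant '[{"translation":[0,0,0],"delta_rot":[-5,0,0],"jaw":170},{"translation":[0,0,0],"delta_rot":[-5,0,0],"jaw":170},{"translation":[0,0,0],"delta_rot":[-5,0,0],"jaw":170},{"translation":[0,0,0],"delta_rot":[-5,0,0],"jaw":170},{"translation":[0,0,0],"delta_rot":[-5,0,0],"jaw":170}]'; python3 -c "
from h import *
st()"; python3 -m pendant '[{"translation":[0,0,0],"delta_rot":[-5,0,0],"jaw":170},{"translation":[0,0,0],"delta_rot":[-5,0,0],"jaw":170},{"translation":[0,0,0],"delta_rot":[-5,0,0],"jaw":170},{"translation":[0,0,0],"delta_rot":[-5,0,0],"jaw":170},{"translation":[0,0,0],"delta_rot":[0,0,0],"jaw":170}]'; python3 -c "
from h import *
chk('s5')
st()"
```

```text
time_s: 7.85
position: [512.7, -126.6, 41.6]
tool_rot: [0.229, 0.667, -0.229, 0.671]
ft_force: [-2.0, 3.5, 11.1]
gripper_width: 45.4
t 7.85 pos [ 512.7 -126.6   41.6] psi 52.2 xaxis [ 0.004 -0.001 -1.   ] F [-2.   3.5 11.1] T [ 0.43  0.35 -0.1 ] w 45.4 q [-0.43  0.18  2.06  0.    0.9  -1.35]
time_s: 8.27
position: [512.8, -126.8, 41.7]
tool_rot: [0.109, 0.697, -0.11, 0.7]
ft_force: [-2.1, 1.8, 12.3]
gripper_width: 45.3
white shoulder z pct [45.9 50.8 54.3] 140
dark z [64.6 68.9]
t 8.32 pos [ 512.8 -126.8   41.6] psi 72.0 xaxis [ 0.005 -0.001 -1.   ] F [-2.   3.3 11.7] T [0.43 0.39 0.06] w 45.6 q [-0.44  0.18  2.06  0.    0.9  -1.69]
```

View pics/s5.png

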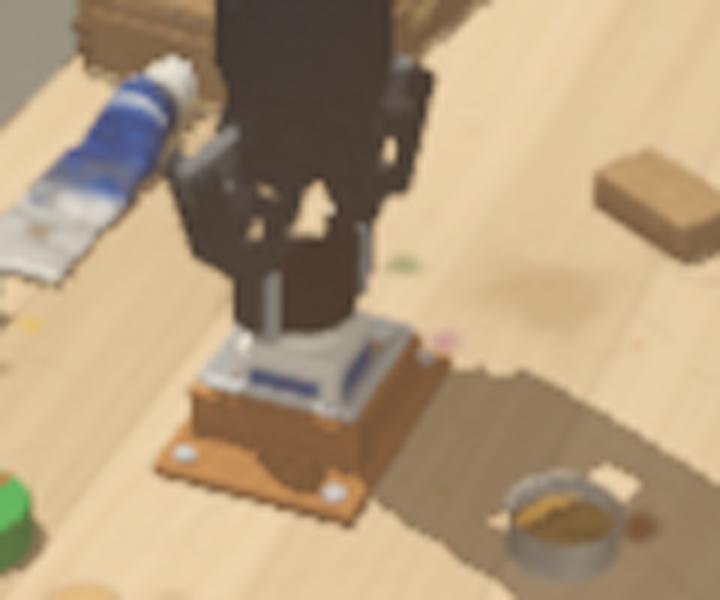

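Gripper turned 65° and the jar stayed square and seated. I'll add 3°, then lift gently and watch the force.

```bash
python3 -m pendant '[{"translation":[0,0,0],"delta_rot":[-3,0,0],"jaw":170},{"translation":[-0.003,0,0],"delta_rot":[0,0,0],"jaw":170},{"translation":[-0.003,0,0],"delta_rot":[0,0,0],"jaw":170},{"translation":[-0.003,0,0],"delta_rot":[0,0,0],"jaw":170},{"translation":[0,0,0],"delta_rot":[0,0,0],"jaw":170}]'; python3 -c "
from h import *
chk('s6')
st()"
```

```text
time_s: 8.73
position: [510.9, -126.6, 48.0]
tool_rot: [0.092, 0.701, -0.093, 0.702]
ft_force: [-0.6, 0.2, -0.4]
gripper_width: 45.2
white shoulder z pct [46.6 51.7 56.1] 166
dark z [69.9 73.3]
t 8.78 pos [ 510.7 -126.5   47.6] psi 75.0 xaxis [ 0.001 -0.001 -1.   ] F [ 1.6 -0.   0.9] T [ 0.03 -0.22  0.  ] w 45.2 q [-0.44  0.17  2.06  0.    0.91 -1.74]
```

```bash
python3 -m pendant '[{"translation":[-0.004,0,0],"delta_rot":[0,0,0],"jaw":170},{"translation":[-0.004,0,0],"delta_rot":[0,0,0],"jaw":170},{"translation":[-0.004,0,0],"delta_rot":[0,0,0],"jaw":170},{"translation":[-0.004,0,0],"delta_rot":[0,0,0],"jaw":170},{"translation":[0,0,0],"delta_rot":[0,0,0],"jaw":170}]' ; python3 -c "
from h import *
chk('s7');st()";python3 -m pendant '[{"translation":[-0.005,0,0],"delta_rot":[0,0,0],"jaw":170},{"translation":[-0.007,0,0],"delta_rot":[0,0,0],"jaw":170},{"translation":[-0.006,0,0],"delta_rot":[0,0,0],"jaw":170},{"translation":[0,0,0],"delta_rot":[0,0,0],"jaw":170},{"translation":[0,0,0],"delta_rot":[0,0,0],"jaw":170}]'; python3 -c "
from h import *
chk('s8');st()"
```

```text
time_s: 9.2
position: [510.9, -126.6, 64.4]
tool_rot: [0.092, 0.701, -0.092, 0.702]
ft_force: [-0.7, -0.3, 0.1]
gripper_width: 44.8
white shoulder z pct [46.9 51.9 57.7] 192
dark z [86.6 89.1]
t 9.25 pos [ 510.7 -126.5   64. ] psi 75.0 xaxis [ 0.001 -0.001 -1.   ] F [ 0.3  0.2 -0.6] T [0.04 0.05 0.06] w 45.4 q [-0.44  0.14  2.05 -0.    0.95 -1.74]
time_s: 9.67
position: [510.9, -126.5, 82.2]
tool_rot: [0.092, 0.7, -0.092, 0.702]
ft_force: [-0.2, -0.4, -0.4]
gripper_width: 45.3
white shoulder z pct [46.3 52.  56.7] 190
dark z [81.9 84.8]
t 9.72 pos [ 510.5 -126.3   81.7] psi 75.0 xaxis [ 0.001 -0.    -1.   ] F [ 1.  -0.1 -0.1] T [0.01 0.01 0.02] w 45.3 q [-0.44  0.11  2.04 -0.    0.98 -1.74]
```

View pics/s8.png

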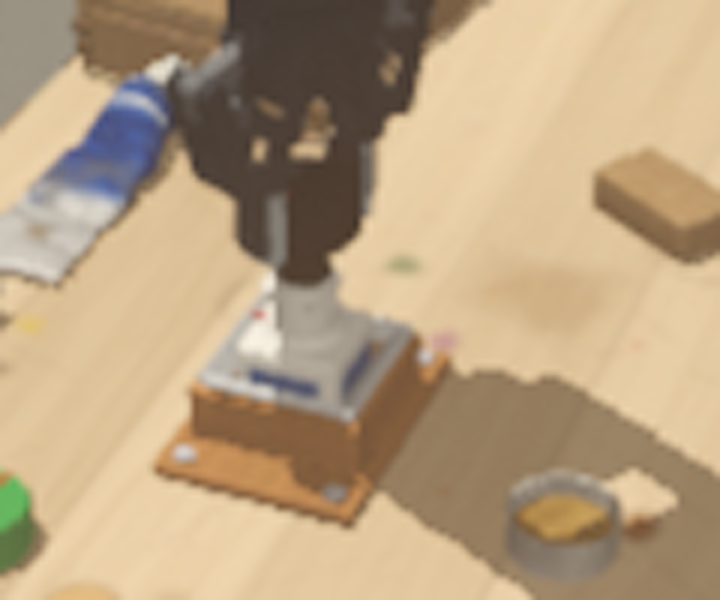

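The cap is free and held level. The jar stands seated, with its bare neck and shoulder mark visible at (258,315). One quick check of cap height, then I hand in.

```bash
python3 -c "
from h import *
z=np.load('pics/s8.npz');P=cloud('scene',z['d'])
for v in range(164,186,2): print(v,[tuple(P[v,u].round(0).astype(int).tolist()) for u in (312,320,326)])
st();print(manip.job_done())"
```

```text
164 [(515, -92, 132), (503, -112, 125), (490, -119, 125)]
166 [(515, -93, 126), (499, -105, 123), (488, -115, 122)]
168 [(515, -92, 120), (500, -106, 117), (487, -115, 116)]
170 [(516, -94, 113), (500, -105, 111), (489, -118, 107)]
172 [(520, -100, 102), (500, -107, 105), (563, -253, 1)]
174 [(595, -223, 1), (510, -123, 86), (505, -147, 73)]
176 [(590, -214, 1), (506, -116, 85), (499, -136, 76)]
178 [(585, -206, 0), (504, -113, 81), (498, -134, 71)]
180 [(549, -147, 39), (506, -116, 72), (493, -125, 72)]
182 [(544, -137, 40), (506, -117, 65), (498, -135, 57)]
184 [(530, -114, 53), (507, -117, 59), (493, -125, 58)]
t 9.72 pos [ 510.5 -126.3   81.7] psi 75.0 xaxis [ 0.001 -0.    -1.   ] F [ 1.  -0.1 -0.1] T [0.01 0.01 0.02] w 45.3 q [-0.44  0.11  2.04 -0.    0.98 -1.74]
the job is handed in; nothing more can be done
None
```

The jar stands fully seated in the cradle pocket, and the cap is off, held level in the gripper over the mouth. I carried the jar by its cap and lowered it in closed. I then turned the cap 68° anticlockwise and lifted it straight off. The job was handed in at 9.7 s.

**Last checks:**
- **Cap height:** the underside is at about z 104 and the mouth at about z 86, so the cap is roughly 18 mm above it.
- **Jar seating:** the shoulder is at z≈52, as expected when fully seated.
- **Forces:** the force on the tool was near zero, and the grip held at about 45 mm.

**What failed or disagreed:**
- **First grasp missed:** the fingers closed on top of the cap and pushed on it with about 15 N. The camera showed the tool about 21 mm higher than the reported position, so I corrected for that. The jar had not moved.
- **Weak torque reading:** while unscrewing, the wrist torque about the vertical read only about 0.1 N m, against the stated 0.3.
- **Cap mark hidden:** the mark was out of sight after the turn, so the evidence that the cap came free is the low-force lift and the bare neck in the last picture.

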